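Find the hidden lid catch of a flatbed scanner by touch and hold it down

ROBOT

A 6-joint arm with a two-finger parallel gripper is mounted at the origin on the work surface. World frame = base frame: x ahead of the robot, y to its left, z up, the work surface at z = 0. Lengths are in m, angles in rad, forces in N, time in s.
With the tool pointing down it reaches from about 0.3 to 0.875 m from the base axis. Payload 6.4 kg.
Tool frame: the origin (TCP) lies on the mounting face of the last link; the fingertips stand 173 mm ahead of it and the grasp point (between the pads) lies 155 mm ahead of it (ctrl.grip_point_offset is the distance from the TCP to the grasp point, in m); z points along the fingers, y is the line along which they close (so a half turn about z gives the same grasp; the last joint's range is limited). The gripper opens to 85 mm and grips with 20 to 120 N. Pads are 22 mm wide; open, the fingers measure 114 mm over their backs; the gripper's body (76 mm by 85 mm) begins 54 mm behind the grasp point. The pads swing forward as they close: fully open they stand 13 mm farther back than shut.
Start: joints at [-1.336, 0.181, 1.607, -0, 1.354, -0.206], TCP at [0.245, -0.52, 0.405] pointing down, gripper open.
Joint ranges: [-2.99, 2.99], [-0.89, 2.07], [0.3, 2.58], [-1.14, 4.28], [0, 2.63], [-3.12, 3.12]. Speed limits (rad/s): [2.57, 2.57, 3.01, 3.14, 3.14, 3.14].

INTERFACE

Orientations are given as a unit quaternion [w, x, y, z].
In Python, from bench import status, imaging, ctrl, models gives the robot as it stands.
- The arm moves only by the tool send_rows, never from a script. Its argument "commands" is a list that holds one entry, the list of rows, each a list of 6 numbers: the shift along the tool's x, y, z normalised to -1 to 1, where 1 is 3 cm, then the turn, a rotation vector about the tool's x, y, z normalised to -1 to 1, where 1 is 0.1 rad. A call has 1 to 8 rows; each row shifts and turns the commanded pose from where the row before left it, along the tool's axes as they then stand; what a row does not reach is not made up. A row lasts 1/12 s, in which the tool goes at most 41.7 mm and 7.16 degrees, less where a joint would pass 70% of its speed; a pose out of reach is approached as far as the arm can. A call with a number of a shift or a turn outside -1 to 1 is refused whole. A call with a gripper value outside its range is refused whole. "jaw" is the opening, from 0 (shut) to 1 (fully open), set as the call begins (left out, the last holds). The fingers move at their own pace and stop on an object; the grip force is fixed at half the most. Time passes only in rows, so rows that do not move let the fingers close. It gives the time, the measured TCP pose, the force, the opening and the grip force at its end, in the units of the state.
- status.get_obs(): the state, without advancing time (a new reading comes with each control period).
- imaging.camera(name): name is "scene" or "top"; returns a dict with "image" (420x560x3 uint8, blue, green, red), "depth" (420x560 float32, m along the optical axis (not along the pixel's ray), 0 where there is no reading), "mtx" (3x3 intrinsics, pixels), "pose" (4x4, takes a point from camera to world coordinates). Camera axes: x right, y down, z forward; pixel columns grow to the right and rows downward; lengths in m; the calibration is good to about 2 mm. A picture is of the moment at which its call begins.
- ctrl.hand_in(): hands the job in; it is judged then, once.
Trained networks look in a picture, given as the dict that the camera call returned (one of the last four; its "shot" number tells which), for a name from the list of things; names that differ only in an ending like _2 or _b are one class to them, and where a whole thing is asked for, a point or a joint stands for the part that bears it (a point fixed in the world has none). Each returns a list of dicts, best first, with "confidence" (0 to 1); they miss things now and then, are a little off and sometimes report something else, mostly with a low value. They report only what shows in the picture. A call takes as long as a camera call.
- models.recognise(picture, name): "centre" ([column, row] in pixels, amid what is visible of it).
- models.regions_of(picture, name): "region" (420x560 bool, what is visible of it) and "centre" ([column, row] in pixels, amid what is visible of it).
The state is a dict: "time_s": time; "q": joint angles; "dq": joint speeds; "joint_efforts": joint torques, N m; "eef_pos": TCP position; "eef_rot": TCP orientation; "wrist_force": force on the tool from outside, world axes, zero at the start; "torque": the same for the moment, N m; "opening": opening from 0.0 (shut) to 1.0 (fully open); "grasp_force": force on a finger pad.
Only numpy, scipy, OpenCV 4.12 (cv2) and the standard library are available. Lean on these libraries where they do the work, as an engineer would, in place of code of your own. Each camera call takes 0.05 s, during which the arm holds its last target. There are 200 camera calls.

TASK

The catch of the scanner's lid hides in a notch somewhere along the front ledge. Put the tip of the shut fingers on the left end of the ledge (left as the robot sees it) and sweep it to the right along the ledge, in touch with it, until it dips into the notch; then press the catch inside the notch fully down so that the lid lifts ajar, and finish while still holding it down. Do it all from the ledge with the fingertip: grasp and lift nothing, and leave the things standing about where they are.

Things in the scene. Friction and masses are not known exactly. Their poses are not given: they have to be found in the camera images.
- scanner: Low grey flatbed scanner with a white lid, fixed to the bench; 440 mm wide (its y), 322 deep (its x), 90 high. Origin: middle of its width, on the bench top. -x is its front, facing the robot; +y its left end as the robot sees it; z up. Front ledge: x -212 to -152 mm, y -140 to 140 mm, top 70 mm above the bench. Behind it a 60 mm high deck, then from x -115 the lid, 89 mm high; the end housings beside it to 82 mm.
- ledge_left (a point): Left end of the front ledge (scanner axes): middle of its 60 mm depth, on its top, where it meets the end housing. The ledge is a flat, level, rigid grey strip, open at the front, 280 mm long from here to ledge_right.
- ledge_right (a point): Right end of the front ledge, likewise. One square-sided notch, 46 mm long, cuts through the ledge's whole depth; its centre lies 130 to 205 mm from ledge_left (75 to 150 mm from ledge_right), elsewhere each time and not told: feel or look for it. Its floor is the catch, the same grey, 43 mm long, 57 mm deep in x, its top 12 mm below the ledge's top.
- catch (a joint): How far the catch in the notch is pressed down, in m: 0 up, 0.008 fully down. Starts to move at about 4.5 N, is fully down at about 7 N, straight downward; springs back.
- lid (a joint): Angle of the scanner's lid in rad: 0 shut, opens upward about a hinge along its rear (+x) edge. It is geared to the catch: 0.1 rad when the catch is fully down (its front edge then about 20 mm higher), and falls shut again with the catch.
- pencup: Bystander: round green plastic pen cup, 80 mm across, about 145 mm high with its pens, on the bench to the left of the scanner. Origin: centre of its underside.
- mouse: Bystander: grey computer mouse, 100 x 60 x 32 mm, on the bench in front of the ledge. Origin: centre of its underside.
- stapler: Bystander: blue and steel stapler, 130 x 36 x 44 mm, on the bench to the right of the scanner. Origin: centre of its underside.
- tape: Bystander: roll of clear tape lying flat on the scanner's left end housing, 60 mm across, 19 mm high. Origin: centre of its underside.
- vial: Bystander: small capped sample vial standing on the scanner's right end housing, 22 mm across, 34 mm high. Origin: centre of its underside.
- eraser: Bystander: white eraser, 22 x 55 x 13 mm, on the bench in front of the ledge. Origin: centre of its underside.
- jar: Bystander: amber glass jar with a black cap, 48 mm across, 75 mm high, on the bench in front of the left end housing. Origin: centre of its underside.

How it is judged:
By the outcome, as a careful person would: the job done as asked, in the order asked, and still so for the second after the job is handed in, while the arm keeps its last pose, push and grip.
It also fails if it takes over 54 s, if anything falls off the work surface, if the arm or the gripper's body presses on something with over 40 N, if the wrist force passes 120 N, or if a joint passes its speed limit or range.

## Working session

There is one attempt and no reset: what is moved stays moved. The work goes in short steps, Python scripts to look and compute and a tool call to move; the robot and the scene stay as the last step left them, time stands still between calls to the robot, and variables do not carry over. Pictures are saved under pics/ and viewed, at most 10 in all, crops included, and the job is handed in when it is done.

Besides the shell and the picture viewer there is one more tool, called after "Call:" as name(argument=value, ...), one argument or row to a line, values as JSON. send_rows: Moves the arm, as the interface text tells. Its arguments: {"type":"object","properties":{"commands":{"type":"array"},"jaw":{"type":"number"}},"required":["commands"]}

```bash
mkdir -p pics; cat > h.py <<'E'
import numpy as np, cv2
from bench import status, imaging, ctrl, models
def cloud(p):
    d=p["depth"]; v,u=np.indices(d.shape); K=p["mtx"]
    c=np.stack([(u-K[0,2])/K[0,0]*d,(v-K[1,2])/K[1,1]*d,d,np.ones_like(d)],-1)
    w=(c@np.array(p["pose"]).T)[...,:3]; w[d==0]=np.nan
    return w
E
python3 - <<'E'
from h import *
s=status.get_obs(); print({k:np.round(s[k],3) for k in s})
for n in("top","scene"):
    p=imaging.camera(n); cv2.imwrite(f"pics/{n}1.png",p["image"]); w=cloud(p); np.save(n+"1.npy",w)
    print(n,np.round(p["pose"],3).tolist())
    for t in ["scanner","catch","lid","pencup","mouse","stapler","tape","vial","eraser","jar","ledge_left"]:
        try:
            r=models.regions_of(p,t)
        except Exception as e: print(t,e); continue
        if r:
            m=r[0]["region"]; q=w[m]; print(t,round(r[0]["confidence"],2),np.round(r[0]["centre"]),np.round(np.nanmedian(q,0),3),np.round(np.nanpercentile(q,2,axis=0),3),np.round(np.nanpercentile(q,98,axis=0),3))
E
```

```text
{'time_s': np.float64(0.0), 'q': array([-1.336,  0.182,  1.608,  0.   ,  1.354, -0.206]), 'dq': array([-0.001, -0.   ,  0.001,  0.002, -0.001,  0.   ]), 'joint_efforts': array([ 1.0000e-03, -4.4487e+01, -3.5134e+01, -0.0000e+00,  9.0000e-03,
        0.0000e+00]), 'eef_pos': array([ 0.245, -0.52 ,  0.404]), 'eef_rot': array([-0.001,  0.976,  0.219, -0.   ]), 'wrist_force': array([ 0.636, -0.56 , -0.191]), 'torque': array([0.021, 0.05 , 0.017]), 'grasp_force': np.float64(0.0), 'opening': np.float64(1.001)}
top [[-0.029, -0.988, 0.152, 0.428], [-0.999, 0.033, 0.024, 0.038], [-0.028, -0.151, -0.988, 0.944], [0.0, 0.0, 0.0, 1.0]]
scanner 0.61 [289. 200.] [0.591 0.027 0.087] [ 0.433 -0.179  0.06 ] [0.736 0.244 0.094]
catch 0.75 [291. 267.] [0.451 0.029 0.06 ] [0.422 0.009 0.057] [0.478 0.051 0.064]
lid 0.65 [288. 190.] [0.615 0.031 0.091] [ 0.519 -0.099  0.087] [0.718 0.164 0.094]
pencup 0.74 [138. 173.] [0.67  0.37  0.068] [0.631 0.331 0.005] [0.705 0.405 0.144]
mouse 0.7 [255. 318.] [0.342 0.12  0.032] [0.295 0.093 0.015] [0.388 0.15  0.037]
stapler 0.64 [414. 234.] [ 0.515 -0.252  0.044
[... 864 characters left out ...]
pencup 0.76 [393. 327.] [0.663 0.372 0.062] [0.635 0.335 0.   ] [0.71  0.406 0.141]
mouse 0.9 [360. 161.] [0.351 0.127 0.028] [ 0.296  0.094 -0.002] [0.388 0.154 0.032]
stapler 0.97 [192. 140.] [ 0.532 -0.252  0.037] [ 0.472 -0.285 -0.   ] [ 0.581 -0.226  0.044]
tape 0.78 [326. 259.] [0.655 0.214 0.098] [0.625 0.187 0.079] [0.683 0.243 0.101]
vial 0.46 [195. 171.] [ 0.627 -0.136  0.105] [ 0.616 -0.148  0.08 ] [ 0.634 -0.13   0.115]
eraser 0.64 [306. 147.] [ 0.366 -0.026  0.009] [ 0.349 -0.053 -0.   ] [ 0.376 -0.004  0.012]
jar 0.83 [400. 195.] [0.397 0.263 0.063] [0.367 0.239 0.001] [0.409 0.283 0.075]
ledge_left 0.95 [263. 216.] [0.631 0.066 0.084] [ 0.443 -0.175  0.022] [0.747 0.251 0.09 ]
```

```bash
python3 - <<'E'
from h import *
for n in("top","scene"):
    w=np.load(n+"1.npy"); x,y,z=w[...,0],w[...,1],w[...,2]
    m=(x>.4)&(x<.5)&(y>-.13)&(y<.2)&(z>.064)&(z<.077)
    pts=w[m][:,:2].astype(np.float32); r=cv2.minAreaRect(pts)
    print(n,m.sum(),r,np.median(w[m][:,2]))
    # front edge / by y bins
    for yb in np.arange(-.14,.22,.02):
        k=m&(abs(y-yb)<.006)
        if k.sum()>3: print(round(yb,2),k.sum(),np.round([np.percentile(x[k],2),np.percentile(x[k],98),np.median(z[k])],3))
    # lid and end-housings extents along ledge
    xm=(x>.43)&(x<.47)&(z>.0)&(y>-.25)&(y<.3)
    for yb in np.arange(-.21,.29,.01):
        k=xm&(abs(y-yb)<.005)
        if k.sum(): print((round(yb,2),round(float(np.median(z[k])),3)),end=" ")
    l=(z>.082)&(z<.093)&(x>.5)&(x<.75)&(y<.18)&(y>-.11); print("\nlid",cv2.minAreaRect(w[l][:,:2].astype(np.float32)))
E
```

```text
top 3232 ((0.46069902181625366, 0.036125801503658295), (0.2858693301677704, 0.08131065964698792), 88.3744125366211) 0.07150629840702932
-0.1 153 [0.416 0.492 0.071]
-0.08 163 [0.417 0.476 0.071]
-0.06 164 [0.417 0.477 0.071]
-0.04 161 [0.418 0.477 0.072]
-0.02 166 [0.418 0.478 0.071]
0.0 161 [0.419 0.479 0.072]
0.02 6 [0.463 0.495 0.064]
0.04 5 [0.483 0.497 0.064]
0.06 166 [0.421 0.48  0.071]
0.08 162 [0.421 0.481 0.072]
0.1 152 [0.422 0.482 0.072]
0.12 165 [0.423 0.48  0.072]
0.14 160 [0.423 0.48  0.072]
0.16 145 [0.424 0.481 0.072]
0.18 46 [0.424 0.497 0.071]
(np.float64(-0.21), 0.002) (np.float64(-0.2), 0.002) (np.float64(-0.18), 0.083) (np.float64(-0.17), 0.083) (np.float64(-0.16), 0.083) (np.float64(-0.15), 0.084) (np.float64(-0.14), 0.083) (np.float64(-0.13), 0.083) (np.float64(-0.12), 0.083) (np.float64(-0.11), 0.083) (np.float64(-0.1), 0.072) (np.float64(-0.09), 0.072) (np.float64(-0.08), 0.071) (np.float64(-0.07), 0.071) (np.float64(-0.06), 0.072) (np.float64(-0.05), 0.072) (np.float64(-0.04), 0.071) (np.float64(-0.03), 0.071) (np.float64(-0.02), 0.071) (np.float64(-0.01), 0
[... 2018 characters left out ...]
(np.float64(0.06), 0.068) (np.float64(0.07), 0.068) (np.float64(0.08), 0.068) (np.float64(0.09), 0.068) (np.float64(0.1), 0.068) (np.float64(0.11), 0.068) (np.float64(0.12), 0.067) (np.float64(0.13), 0.068) (np.float64(0.14), 0.068) (np.float64(0.15), 0.067) (np.float64(0.16), 0.068) (np.float64(0.17), 0.068) (np.float64(0.18), 0.079) (np.float64(0.19), 0.079) (np.float64(0.2), 0.08) (np.float64(0.21), 0.079) (np.float64(0.22), 0.08) (np.float64(0.23), 0.079) (np.float64(0.24), 0.08) (np.float64(0.25), 0.079) (np.float64(0.26), 0.059) (np.float64(0.27), 0.002) (np.float64(0.28), 0.0) 
lid ((0.6313540935516357, 0.03444982320070267), (0.29128074645996094, 0.2257981300354004), 88.6209487915039)
```

View pics/top1.png

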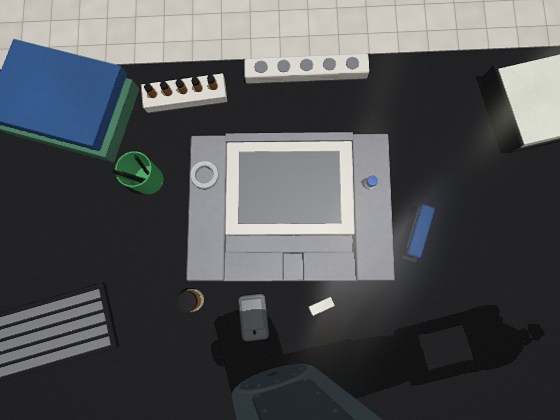

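View pics/scene1.png

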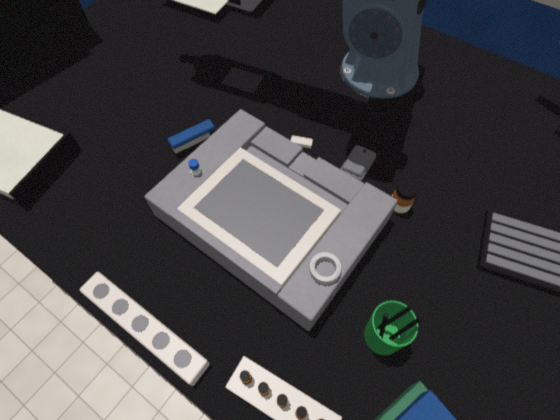

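Call:
send_rows(
  commands=[
    [[0,0,0,0,0,-1],[0,0,0,0,0,-1],[0,0,0,0,0,-1],[0,0,0,0,0,-1],[0,0,0,0,0,-1],[0,0,0,0,0,-1],[0,0,0,0,0,-1],[0,0,0,0,0,-1]],
  ],
  jaw=0,
)

```text
time_s: 1.87
eef_pos: [0.2454, -0.52, 0.4047]
eef_rot: [-0.0, 0.812, 0.583, 0.0]
wrist_force: [-1.0, -0.8, -0.0]
opening: -0.0
grasp_force: 0.0
```

Call:
send_rows(
  commands=[
    [[0,0,0,0,0,-1],[0,0,0,0,0,-1],[0,0,0,0,0,-1],[0,0,0,0,0,0]],
  ],
)

```text
time_s: 2.2
eef_pos: [0.2453, -0.5201, 0.4047]
eef_rot: [0.0, 0.716, 0.698, -0.0]
wrist_force: [-0.9, -0.4, 0.2]
opening: 0.003
grasp_force: 0.0
```

```bash
cat > d.py <<'E'
from h import *; import sys
from scipy.spatial.transform import Rotation as R
def go(t):
    s=status.get_obs(); q=s["eef_rot"]; r=R.from_quat([q[1],q[2],q[3],q[0]])
    Y=-0.029+np.pi/2; T=R.from_matrix(np.array([[np.cos(Y),np.sin(Y),0],[np.sin(Y),-np.cos(Y),0],[0,0,-1]]).T)
    print("t",round(s["time_s"],2),"tcp",np.round(s["eef_pos"],4),"F",np.round(s["wrist_force"],1),"open",round(s["opening"],3))
    print("shift rows",np.round(r.inv().apply(np.array(t)-s["eef_pos"])/.03,2),"turn",np.round((r.inv()*T).as_rotvec()/.1,2),"q",np.round(s["q"],2))
go([float(a) for a in sys.argv[1:4]])
E
python3 d.py .454 .157 .40
```

```text
t 2.2 tcp [ 0.2453 -0.5201  0.4047] F [-0.9 -0.4  0.2] open 0.003
shift rows [22.74  6.35  0.16] turn [-0.    0.    0.02] q [-1.34  0.18  1.61 -0.    1.35 -1.31]
```

Call:
send_rows(
  commands=[
    [[0.9,0.26,0,0,0,0],[0.95,0.26,0,0,0,0],[0.95,0.26,0,0,0,0],[0.95,0.26,0,0,0,0],[0.95,0.26,0,0,0,0],[0.95,0.26,0,0,0,0],[0.95,0.26,0,0,0,0],[0.95,0.26,0,0,0,0]],
  ],
)

```text
time_s: 2.87
eef_pos: [0.3146, -0.2941, 0.4048]
eef_rot: [0.0, 0.719, 0.695, -0.0]
wrist_force: [1.0, -0.1, 0.2]
opening: 0.0
grasp_force: 0.0
```

Call:
send_rows(
  commands=[
    [[0.95,0.26,0,0,0,0],[0.95,0.26,0,0,0,0],[0.95,0.26,0,0,0,0],[0.95,0.26,0,0,0,0],[0.95,0.26,0,0,0,0],[0.95,0.26,0,0,0,0],[0.95,0.26,0,0,0,0],[0.95,0.26,0,0,0,0]],
  ],
)

```text
time_s: 3.53
eef_pos: [0.3838, -0.068, 0.405]
eef_rot: [0.0, 0.719, 0.695, 0.0]
wrist_force: [0.4, -0.5, 0.1]
opening: -0.002
grasp_force: 0.0
```

```bash
python3 d.py .454 .157 .26
```

```text
t 3.53 tcp [ 0.3838 -0.068   0.405 ] F [ 0.4 -0.5  0.1] open -0.002
shift rows [7.58 2.08 4.83] turn [ 0.01  0.   -0.05] q [-0.48 -0.27  2.04  0.    1.37 -0.45]
```

Call:
send_rows(
  commands=[
    [[0.95,0.26,0,0,0,-0.05],[0.95,0.26,0,0,0,0],[0.95,0.26,0,0,0,0],[0.95,0.26,0,0,0,0],[0.95,0.26,0,0,0,0],[0.95,0.26,0,0,0,0],[0.95,0.26,0,0,0,0],[0.93,0.26,0,0,0,0]],
  ],
)

```text
time_s: 4.2
eef_pos: [0.4521, 0.1579, 0.4049]
eef_rot: [0.0, 0.717, 0.697, 0.0]
wrist_force: [1.6, -0.9, 0.3]
opening: -0.001
grasp_force: 0.0
```

Call:
send_rows(
  commands=[
    [[0,0,0.9,0,0,0],[0,0,0.9,0,0,0],[0,0,0.9,0,0,0],[0,0,0.9,0,0,0],[0,0,0.9,0,0,0],[0,0,0.33,0,0,0],[0,0,0,0,0,0]],
  ],
)

```text
time_s: 4.78
eef_pos: [0.4507, 0.1561, 0.2574]
eef_rot: [-0.002, 0.717, 0.697, -0.002]
wrist_force: [-0.5, 0.6, 0.2]
opening: -0.003
grasp_force: 0.0
```

```bash
python3 d.py .4535 .157 .243; python3 - <<'E'
from h import *
for n in("top","scene"):
    p=imaging.camera(n); cv2.imwrite(f"pics/{n}2.png",p["image"])
a=cv2.imread("pics/scene2.png")[100:260,250:450]; b=cv2.imread("pics/top2.png")[200:360,150:350]
cv2.imwrite("pics/c2.png",cv2.resize(np.hstack([a,b]),None,fx=2,fy=2))
E
```

```text
t 4.78 tcp [0.4507 0.1561 0.2574] F [-0.5  0.6  0.2] open -0.003
shift rows [0.03 0.09 0.48] turn [-0.06  0.01  0.02] q [0.08 0.16 1.96 0.   1.02 0.11]
```

View pics/c2.png

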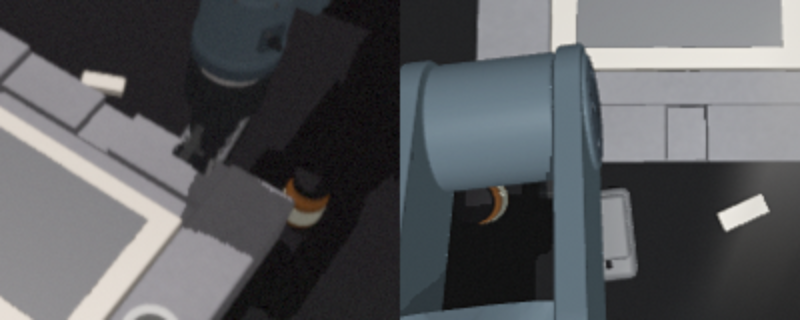

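The fingertip (left half, about (190,145)) hangs over the left end of the ledge, next to the housing edge; jar and mouse are clear.

Call:
send_rows(
  commands=[
    [[0,0.05,0.15,0,0,0],[0,0.04,0.12,0,0,0],[0,0,0.05,0,0,0],[0,0,0.05,0,0,0],[0,0,0,0,0,0]],
  ],
)

```text
time_s: 5.3
eef_pos: [0.4546, 0.1562, 0.2487]
eef_rot: [0.0, 0.716, 0.698, 0.0]
wrist_force: [-0.2, -0.4, -0.7]
opening: -0.006
grasp_force: 0.0
```

Call:
send_rows(
  commands=[
    [[0,0,0.05,0,0,0],[0,0,0.03,0,0,0],[0,0,0,0,0,0]],
  ],
)

```text
time_s: 5.55
eef_pos: [0.4545, 0.1562, 0.2461]
eef_rot: [-0.0, 0.716, 0.698, -0.0]
wrist_force: [-0.3, -0.4, -0.1]
opening: 0.001
grasp_force: 0.0
```

Call:
send_rows(
  commands=[
    [[0,0,0.03,0,0,0],[0,0,0.03,0,0,0],[0,0,0,0,0,0]],
  ],
)

```text
time_s: 5.8
eef_pos: [0.4546, 0.1562, 0.2443]
eef_rot: [-0.0, 0.716, 0.698, -0.0]
wrist_force: [0.3, -0.3, -0.7]
opening: 0.0
grasp_force: 0.0
```

Call:
send_rows(
  commands=[
    [[0,0,0.03,0,0,0],[0,0,0,0,0,0]],
  ],
)

```text
time_s: 5.97
eef_pos: [0.4546, 0.1562, 0.2435]
eef_rot: [0.0, 0.716, 0.698, 0.0]
wrist_force: [-1.5, -1.1, -0.3]
opening: -0.004
grasp_force: 0.0
```

Call:
send_rows(
  commands=[
    [[0,0,0.03,0,0,0],[0,0,0,0,0,0]],
  ],
)

```text
time_s: 6.13
eef_pos: [0.4548, 0.1562, 0.2434]
eef_rot: [-0.0, 0.716, 0.698, -0.0]
wrist_force: [-3.4, -0.7, 7.9]
opening: -0.004
grasp_force: 4.3
```

Call:
send_rows(
  commands=[
    [[0,0,0.03,0,0,0],[0,0,0,0,0,0]],
  ],
)

```text
time_s: 6.3
eef_pos: [0.4548, 0.1562, 0.2434]
eef_rot: [-0.0, 0.716, 0.698, -0.0]
wrist_force: [-7.3, -1.4, 18.4]
opening: 0.0
grasp_force: 8.9
```

Call:
send_rows(
  commands=[
    [[0.05,0,-0.025,0,0,0],[0.05,0,0,0,0,0],[0.05,0,0,0,0,0],[0.02,0,0,0,0,0],[0,0,0,0,0,0]],
  ],
)

```text
time_s: 6.72
eef_pos: [0.4554, 0.1608, 0.2434]
eef_rot: [0.001, 0.716, 0.698, -0.0]
wrist_force: [-1.9, -4.5, 7.5]
opening: -0.005
grasp_force: 4.0
```

Call:
send_rows(
  commands=[
    [[-0.1,0,0,0,0,0],[-0.15,0,0,0,0,0],[-0.15,0,0,0,0,0],[-0.15,0,0,0,0,0],[-0.15,0,0,0,0,0],[-0.15,0,0,0,0,0],[-0.15,0,0,0,0,0],[-0.15,0,0,0,0,0]],
  ],
)

```text
time_s: 7.38
eef_pos: [0.4546, 0.1272, 0.2434]
eef_rot: [0.0, 0.716, 0.698, 0.002]
wrist_force: [-0.2, 5.0, 6.1]
opening: -0.001
grasp_force: 2.8
```

```bash
python3 d.py .4505 .0305 .2434
```

```text
t 7.38 tcp [0.4546 0.1272 0.2434] F [-0.2  5.   6.1] open -0.001
shift rows [-3.23 -0.06 -0.  ] turn [ 0.03 -0.02  0.04] q [0.02 0.17 1.98 0.   0.98 0.04]
```

Call:
send_rows(
  commands=[
    [[-0.15,0,0.005,0,0,0],[-0.15,0,0,0,0,0],[-0.15,0,0,0,0,0],[-0.15,0,0,0,0,0],[-0.15,0,0,0,0,0],[-0.15,0,0,0,0,0],[-0.15,0,0,0,0,0],[-0.15,0,0,0,0,0]],
  ],
)

```text
time_s: 8.05
eef_pos: [0.4538, 0.0913, 0.2434]
eef_rot: [0.0, 0.716, 0.698, 0.002]
wrist_force: [0.3, 5.1, 6.4]
opening: 0.001
grasp_force: 3.5
```

Call:
send_rows(
  commands=[
    [[-0.15,0,0,0,0,0],[-0.15,0,0,0,0,0],[-0.15,0,0,0,0,0],[-0.15,0,0,0,0,0],[-0.15,0,0,0,0,0],[-0.15,0,0,0,0,0]],
  ],
)

```text
time_s: 8.55
eef_pos: [0.4531, 0.0643, 0.2434]
eef_rot: [0.0, 0.716, 0.698, 0.002]
wrist_force: [0.2, 6.6, 7.1]
opening: -0.002
grasp_force: 3.8
```

Still in touch. Now finer, up to the notch.

Call:
send_rows(
  commands=[
    [[-0.12,0,0,0,0,0],[-0.12,0,0,0,0,0],[-0.12,0,0,0,0,0],[-0.12,0,0,0,0,0],[-0.12,0,0,0,0,0]],
  ],
)

```text
time_s: 8.97
eef_pos: [0.4526, 0.0463, 0.2433]
eef_rot: [0.0, 0.716, 0.698, 0.002]
wrist_force: [0.7, 6.2, 6.6]
opening: -0.001
grasp_force: 3.0
```

Call:
send_rows(
  commands=[
    [[-0.1,0,0,0,0,0],[-0.1,0,0,0,0,0]],
  ],
)

```text
time_s: 9.13
eef_pos: [0.4518, 0.0397, 0.2425]
eef_rot: [0.0, 0.716, 0.698, 0.0]
wrist_force: [-0.4, 0.1, -0.9]
opening: 0.001
grasp_force: 0.0
```

Call:
send_rows(
  commands=[
    [[-0.1,0,0.03,0,0,0],[-0.1,0,0.08,0,0,0],[-0.1,0,0.1,0,0,0],[0,0,0.1,0,0,0],[0,0,0,0,0,0]],
  ],
)

```text
time_s: 9.55
eef_pos: [0.4511, 0.0306, 0.2322]
eef_rot: [-0.001, 0.716, 0.698, -0.0]
wrist_force: [-0.6, 0.1, -0.1]
opening: 0.001
grasp_force: 0.0
```

Call:
send_rows(
  commands=[
    [[0,0,0.06,0,0,0],[0,0,0.06,0,0,0],[0,0,0,0,0,0]],
  ],
)

```text
time_s: 9.8
eef_pos: [0.4514, 0.0308, 0.2294]
eef_rot: [-0.0, 0.716, 0.698, -0.0]
wrist_force: [-2.6, -1.2, 4.4]
opening: -0.005
grasp_force: 2.3
```

Call:
send_rows(
  commands=[
    [[0,0,0.06,0,0,0],[0,0,0.06,0,0,0],[0,0,0.06,0,0,0],[0,0,0,0,0,0]],
  ],
)

```text
time_s: 10.13
eef_pos: [0.4514, 0.0308, 0.2242]
eef_rot: [-0.0, 0.716, 0.698, -0.0]
wrist_force: [-3.1, -1.5, 5.8]
opening: 0.0
grasp_force: 3.1
```

Call:
send_rows(
  commands=[
    [[0,0,0.03,0,0,0],[0,0,0,0,0,0]],
  ],
)

```text
time_s: 10.3
eef_pos: [0.4515, 0.0308, 0.2235]
eef_rot: [-0.0, 0.716, 0.698, -0.0]
wrist_force: [-3.4, 0.0, 6.0]
opening: 0.0
grasp_force: 3.2
```

Call:
send_rows(
  commands=[
    [[0,0,0.03,0,0,0],[0,0,0.02,0,0,0],[0,0,0,0,0,0]],
  ],
)

```text
time_s: 10.55
eef_pos: [0.4517, 0.0308, 0.2232]
eef_rot: [-0.0, 0.716, 0.698, -0.0]
wrist_force: [-8.1, -0.3, 21.3]
opening: 0.001
grasp_force: 10.6
```

At the stop with 21 N. Check the lid and let it settle.

Call:
send_rows(
  commands=[
    [[0,0,0,0,0,0],[0,0,0,0,0,0],[0,0,0,0,0,0],[0,0,0,0,0,0]],
  ],
)

```text
time_s: 10.88
eef_pos: [0.4516, 0.0309, 0.2232]
eef_rot: [-0.0, 0.716, 0.698, -0.0]
wrist_force: [-8.7, -0.2, 20.6]
opening: -0.002
grasp_force: 10.5
```

```bash
python3 - <<'E'
from h import *
p=imaging.camera("scene"); cv2.imwrite("pics/scene3.png",p["image"]); w=cloud(p); w0=np.load("scene1.npy")
for t in ["lid","mouse","eraser","jar","tape","vial"]:
    r=models.regions_of(p,t)
    if r: q=w[r[0]["region"]]; print(t,np.round(np.nanmedian(q,0),3),np.round(np.nanpercentile(q,98,axis=0),3))
for W in (w0,w):
    x,y,z=W[...,0],W[...,1],W[...,2]; k=(x>.54)&(x<.56)&(y>-.08)&(y<.15)&(z>.075)&(z<.13); print("front lid z",np.median(z[k]))
s=status.get_obs(); print(s["eef_pos"],s["wrist_force"])
E
```

```text
lid [0.631 0.049 0.097] [0.721 0.169 0.107]
mouse [0.352 0.127 0.028] [0.387 0.152 0.032]
eraser [0.352 0.127 0.028] [0.387 0.153 0.032]
jar [0.397 0.264 0.065] [0.409 0.282 0.074]
tape [0.655 0.217 0.098] [0.683 0.244 0.101]
vial [ 0.627 -0.137  0.105] [ 0.634 -0.131  0.116]
front lid z 0.08741665930191028
front lid z 0.10535983386407477
[0.45161502 0.03087732 0.22320247] [-8.9951223  -0.26743348 19.82142602]
```

View pics/scene3.png

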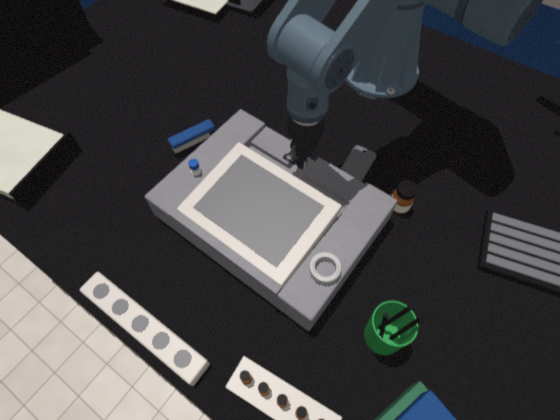

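The picture shows the fingertip in the notch at about (295,155). The lid's front edge has risen about 18 mm, and the things standing about are where they were.

```bash
python3 -c "
from bench import ctrl
print(ctrl.hand_in())"
```

```text
the job is handed in; nothing more can be done
None
```

The job is handed in: the shut fingertip swept right from the ledge's left end until it dipped into the notch, and is holding the catch at its stop with about 20 N; the lid's front edge is up about 18 mm and nothing nearby looks disturbed (the eraser was hidden behind the arm in the last picture).

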